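Hub off the stand bar and into its bearing housing

ROBOT

A 6-joint arm with a two-finger parallel gripper is mounted at the origin on the work surface. World frame = base frame: x ahead of the robot, y to its left, z up, the work surface at z = 0. Lengths are in mm, angles in rad, forces in N, time in s.
With the tool pointing down it reaches from about 350 to 775 mm from the base axis. Payload 7.3 kg.
Tool frame: the origin (TCP) lies at the very end of the fingers, on their centre line; the grasp point (between the pads) lies 19 mm behind it; z points along the fingers, y is the line along which they close (so a half turn about z gives the same grasp; the last joint's range is limited). The gripper opens to 92 mm and grips with 3 to 60 N. Pads are 19 mm wide; open, the fingers measure 130 mm over their backs; the gripper's body (75 mm by 190 mm) begins 47 mm behind the grasp point.
Start: joints at [-1.268, 0.342, 1.524, -0, 1.275, -0.146], TCP at [227.813, -473.018, 226.741] pointing down, gripper open.
Joint ranges: [-2.53, 2.53], [-0.77, 2.02], [0.04, 2.7], [-1, 4.14], [0.28, 2.66], [-3.11, 3.11]. Speed limits (rad/s): [2.57, 2.57, 3.14, 3.14, 3.14, 3.14].

INTERFACE

Orientations are given as [roll, pitch, yaw] about the fixed x, y, z axes, in that order (R = Rz(yaw) Ry(pitch) Rx(roll)).
In Python, from plant import * gives the robot as it stands.
- The arm moves only by the tool arm_command, never from a script. Its arguments are lists of equal length, an entry for each row: "gripper": the finger opening in mm, from 0 to 91.8; "dp": the shift along the tool's x, y, z in units of 25 mm (1.0 is 25 mm), a list of three; "twist": the turn about the tool's z in units of 5 degrees (1.0 is 5 degrees). A call has exactly 5 rows; each row shifts and turns the commanded pose from where the row before left it, along the tool's axes as they then stand; what a row does not reach is not made up. A row lasts 1/8 s, in which the tool goes at most 62.5 mm and 10.7 degrees, less where a joint would pass 70% of its speed; a pose out of reach is approached as far as the arm can. A call is refused whole if a number of a shift passes 1 or a number of a turn 1, either way. A call with a gripper value outside its range is refused whole. The fingers move at their own pace and stop on an object; the grip force is fixed at half the most. Time passes only in rows, so rows that do not move let the fingers close, or fill a call up. It gives the time, the measured TCP pose, the force, the opening and the grip force at its end, in the units of the state.
- get_obs(): the state, without advancing time (a new reading comes with each control period).
- capture(name): name is "scene" or "top"; returns the picture (400x640x3 uint8, red, green, blue); there is no depth.
- get_calibration(name): a dict with "mtx" (3x3 intrinsics, pixels), "position" and "attitude" of the camera in the world. Camera axes: x right, y down, z forward; pixel columns grow to the right and rows downward; lengths in mm; the calibration is good to about 2 mm. A picture is of the moment at which its call begins. get_calibration takes no time and is no camera call.
- close_job(): hands the job in; it is judged then, once.
The state is a dict: "time": time; "joint_positions": joint angles; "dq": joint speeds; "tau": joint torques, N m; "tool_pos": TCP position; "tcp_rot": TCP orientation; "contact_force": force on the tool from outside, world axes, zero at the start; "moment": the same for the moment, N m; "grip_width": finger opening in mm; "finger_force": force on a finger pad.
Only numpy, scipy, OpenCV 4.12 (cv2) and the standard library are available. Lean on these libraries where they do the work, as an engineer would, in place of code of your own. Each camera call takes 0.05 s, during which the arm holds its last target. There are 200 camera calls.

TASK

Slide the flanged hub off the open end of the stand's bar and fit it in the block whose bore takes it: long barrel down the bore, boss upright, the square flange fully home on the block's top. On the way lay it down on its side on the bench and let go, then take it again by the boss. Let go of it, and leave the other things on the bench where they are.

Things in the scene. Friction and masses are not known exactly. Their poses are not given: they have to be found in the camera images.
- hub: Loose aluminium flanged hub, 125 mm long, 0.2 to 0.34 kg, 27 mm hole right through. Origin on the axis in the flange face on the barrel side; +z along the axis to the boss. Barrel 38 mm dia. from z -65 to 0 mm (last 4 mm tapered to 33); square flange 60 x 60 mm, z 0 to 10; boss 38 mm dia., z 10 to 60. x, y square to the flange's sides. Heaviest near the flange.
- hub_boss (a point): On the hub's axis in the boss, 37 mm from the hub's origin; a place to hold the hub when turning it upright. The hub starts hanging loosely on the bar, axis level and 2.5 mm below the bar's, a flange side level, boss 12 to 30 mm from the upright, barrel towards the open end. Laid on its side it rests on a flange side and the barrel's tip, boss 10 degrees up, and does not roll.
- stand: Grey steel stand bolted to the bench: base plate 120 x 110 x 12 mm (x -65 to 55) and an upright 100 mm wide, 15 mm thick, 212 mm high. A level round steel bar 22 mm in diameter, 165 mm long, sticks out of it along +x, axis 110 mm above the bench, far end open. Origin on the bench below the point where the bar leaves the upright's face.
- bar_end (a point): Centre of the bar's open end; +x points out along the bar, away from the upright, z up.
- housing: Steel bearing housing, a block 100 x 100 x 75 mm high, bolted down, with the larger of the two bores: 40.5 mm in diameter, straight through to the bench, with a 2.5 mm chamfer. Origin at the centre of its underside, z up. The hub's barrel fits this bore.
- housing_hole0 (a point): Centre of the mouth of the housing's bore, in its top face, 75 mm above the bench; z up.
- small_block: Steel block of the same outside size (100 x 100 x 75 mm), bolted down, whose bore is only 26 mm: the hub does not fit. Origin at the centre of its underside. The two blocks may stand in either place.
- bottle: Loose blue plastic bottle, 68 mm in diameter, 190 mm high; origin under its centre.
- jar: Loose glass jar, 72 mm in diameter, 90 mm high; origin under its centre.
- hammer: Loose hammer lying along its x, 260 mm long, 26 mm high, its head 108 mm across at the +x end; origin under the middle.
- wrench: Loose wrench lying along its x, about 180 mm long, up to 40 mm wide, under 12 mm high; origin under the middle.
- box_tube: Loose offcut of square steel tube 150 x 40 x 40 mm lying along its x; origin under its centre.
- pipe_cut: Loose pipe offcut standing on end, 48 mm in diameter, 60 mm high; origin under its centre.
- v_block: Loose steel vee rest, 70 x 60 x 50 mm high; origin under its centre.
- pipe_tall: Loose dark pipe offcut standing on end, 60 mm in diameter, 85 mm high; origin under its centre.
Not all that is in view belongs to the job. Leave any orange look-alike of the housing alone.

How it is judged:
By the outcome, as a careful person would: the job done as asked, in the order asked, and still so for the second after the job is handed in, with the robot touching nothing.
It also fails if it takes over 72 s, if anything falls off the work surface, if the arm or the gripper's body presses on something with over 40 N, if the wrist force passes 120 N, or if a joint passes its speed limit or range.

## Working session

There is one attempt and no reset: what is moved stays moved. The work goes in short steps, Python scripts to look and compute and a tool call to move; the robot and the scene stay as the last step left them, time stands still between calls to the robot, and variables do not carry over. Pictures are saved under pics/ and viewed, at most 10 in all, crops included, and the job is handed in when it is done.

Besides the shell and the picture viewer there is one more tool, called after "Call:" as name(argument=value, ...) on one line, values as JSON. arm_command: Moves the arm, as the interface text tells. Its arguments: {"type":"object","properties":{"gripper":{"type":"array"},"dp":{"type":"array"},"twist":{"type":"array"}},"required":["gripper","dp","twist"]}

```bash
ls; mkdir -p pics
python3 - <<'E'
from plant import *
import cv2
for n in("scene","top"):
    im=capture(n); cv2.imwrite(f"pics/{n}0.png",im[:,:,::-1])
    c=get_calibration(n); print(n,c)
print(get_obs())
E
```

```text
pics
scene {'mtx': array([[460.20168884,   0.        , 327.1549581 ],
       [  0.        , 460.20168884, 202.39478258],
       [  0.        ,   0.        ,   1.        ]]), 'position': array([1117.46484248, -393.14980967, 1253.59345615]), 'attitude': array([-2.59737095,  0.00314395,  0.8323648 ])}
top {'mtx': array([[405.5222322 ,   0.        , 320.82453892],
       [  0.        , 405.5222322 , 196.48820215],
       [  0.        ,   0.        ,   1.        ]]), 'position': array([ 432.97982243,   78.46845918, 1165.24502602]), 'attitude': array([-3.02368339, -0.00870046, -1.58422264])}
{'time': 0.1, 'joint_positions': array([-1.26801393e+00,  3.42634028e-01,  1.52489831e+00,  1.31851756e-05,
        1.27536642e+00, -1.45992772e-01]), 'dq': array([ 0.00127698, -0.00278747, -0.00435511,  0.0016341 ,  0.00097757,
       -0.00063498]), 'tau': array([ 1.24528200e-03, -4.32003558e+01, -2.44696158e+01,  7.18374504e-02,
        5.25989605e-02, -7.37839537e-05]), 'tool_pos': array([ 227.70191966, -472.67153656,  226.13240799]), 'tcp_rot': array([-3.14030228e+00, -2.02480154e-04,  4.48771194e-01]), 'contact_force': array([0.46907142, 0.5435537 , 0.43695465]), 'moment': array([ 0.06384155,  0.01026303, -0.0243568 ]), 'finger_force': 0.0, 'grip_width': 92.03077372705313}
```

View pics/scene0.png

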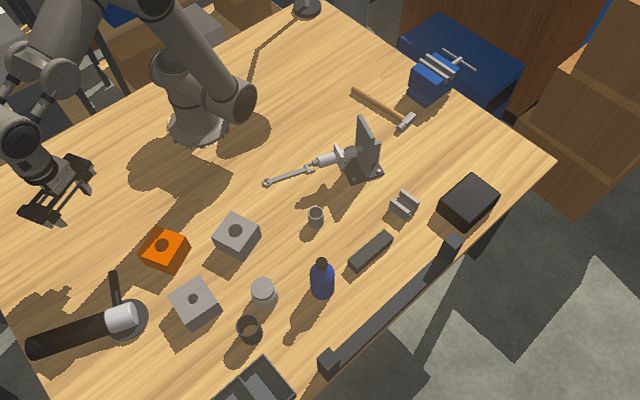

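View pics/top0.png

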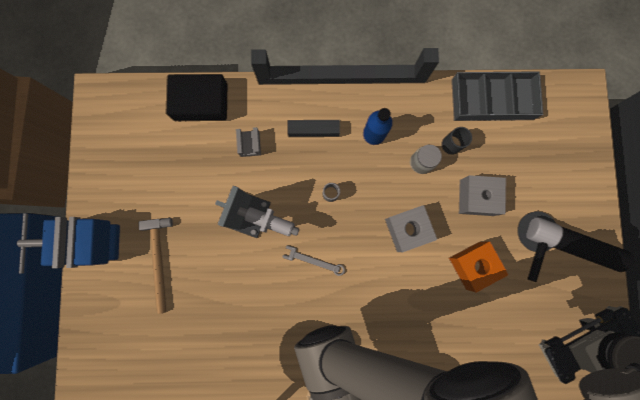

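Top view: the hub sits on the stand's bar at about (250–297, 213–235), barrel towards (297,233). The larger-bore grey block is at (411,229), the small-bore grey block at (486,195) and the orange look-alike at (482,266). Things that could pass for the housing are those three. Things that could pass for the hub are the pipe_cut (331,191), pipe_tall (457,139) and jar (427,157). I choose the grey block at (411,229) and check both choices in one crop.

```bash
cat > h.py <<'E'
import numpy as np, cv2
from scipy.spatial.transform import Rotation as R
from plant import *
def cam(n):
    c=get_calibration(n); return c["mtx"],np.array(c["position"]),R.from_euler("xyz",c["attitude"]).as_matrix()
def p2w(n,u,v,z):
    K,p,M=cam(n); d=M@np.linalg.solve(K,[u,v,1.]); return p+d*(z-p[2])/d[2]
def w2p(n,P):
    K,p,M=cam(n); q=K@(M.T@(np.array(P,float)-p)); return q[:2]/q[2]
E
python3 - <<'E'
from h import *
t=cv2.imread("pics/top0.png"); s=cv2.imread("pics/scene0.png")
def crop(im,x,y,w,h,W,H):
    return cv2.resize(im[y:y+h,x:x+w],(W,H),interpolation=cv2.INTER_CUBIC)
a=crop(t,210,175,100,75,400,300)   # x4
b=crop(t,380,190,133,100,400,300)  # x3
c=crop(s,300,105,100,75,400,300)
d=crop(s,160,195,133,100,400,300)
cv2.imwrite("pics/crop1.png",np.vstack([np.hstack([a,b]),np.hstack([c,d])]))
for n,u,v,z in [("top",235,210,110),("top",297,233,107),("top",411,229,75),("scene",236,231,75),("top",486,195,75),("scene",193,298,75),("top",340,267,5),("top",286,252,5),("top",331,191,60)]:
    print(n,u,v,p2w(n,u,v,z).round(0))
E
```

```text
top 235 210 [525. 292. 110.]
top 297 233 [463. 131. 107.]
top 411 229 [ 471. -174.   75.]
scene 236 231 [ 481. -175.   75.]
top 486 195 [ 561. -382.   75.]
scene 193 298 [ 567. -380.   75.]
top 340 267 [369.  15.   5.]
top 286 252 [413. 167.   5.]
top 331 191 [579.  39.  60.]
```

View pics/crop1.png

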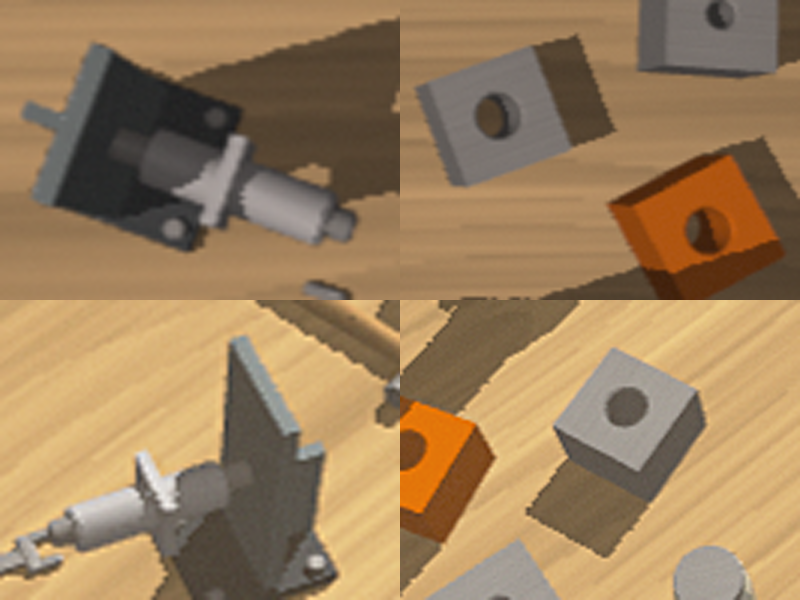

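The crops confirm both choices. The hub hangs on the bar with its barrel outward, and the grey block at (411,229) clearly has the wider bore; its neighbour's is small. Next I check the two cameras against each other and fit the poses.

Run:
```python
from h import *
T=lambda u,v:(210+u/4,175+v/4); B=lambda u,v:(380+(u-400)/3.008,190+v/3.)
C=lambda u,v:(300+u/4,105+(v-300)/4); D=lambda u,v:(160+(u-400)/3.008,195+(v-300)/3.)
L={"bore":(75,B(497,116),D(627,407)),"sbore":(75,(486.5,195),(193,298)),
"h_cR":(75,B(530,47),D(697,392)),"h_cT?":(75,B(572,146),D(640,470)),"h_cB":(75,B(467,186),D(555,425)),"h_cL":(75,B(432,83),D(615,348)),
"barend":(110,T(351,225),C(53,531)),"btip":(107.5,T(326,217),C(72,532)),
"upA":(212,T(97,42),C(322,448)),"upB":(212,T(33,198),C(232,338)),
"upA2":(212,T(113,50),C(300,435)),"upB2":(212,T(52,207),C(250,338)),
"fl_top":(137.5,T(238,140),C(143,455)),"pipecut":(60,(331.5,189),(316,211)),"jar":(90,(430,155),(263,287))}
for k,(z,a,b) in L.items(): print(k,p2w("top",*a,z).round(0)[:2],p2w("scene",*b,z).round(0)[:2])
o=get_obs(); print(w2p("top",o["tool_pos"]),w2p("scene",o["tool_pos"]))
t=cv2.imread("pics/top0.png"); s=cv2.imread("pics/scene0.png")
for n,im in(("top",t),("scene",s)):
    m=cam(n)
    u,v=w2p(n,o["tool_pos"]); 
    cv2.circle(im,(int(u),int(v)),3,(0,0,255),1)
a=cv2.resize(t[300:400,500:640],(560,400)); b=cv2.resize(s[130:230,0:140],(560,400))
cv2.imwrite("pics/grip.png",cv2.resize(np.hstack([a,b]),(800,286)))
```

```text
bore [ 472. -177.] [ 479. -176.]
sbore [ 560. -383.] [ 567. -380.]
h_cR [ 534. -209.] [ 512. -116.]
h_cT? [ 444. -243.] [ 542. -206.]
h_cB [ 410. -148.] [ 449. -238.]
h_cL [ 502. -120.] [ 418. -145.]
barend [468. 129.] [469. 134.]
btip [473. 145.] [479. 145.]
upA [575. 274.] [602. 278.]
upB [483. 310.] [484. 304.]
upA2 [570. 264.] [583. 275.]
upB2 [477. 299.] [493. 314.]
fl_top [522. 199.] [478. 220.]
pipecut [584.  37.] [580.  45.]
jar [ 670. -230.] [ 674. -225.]
[562.90226277 332.91937571] [ 74.84063607 208.52151697]
```

View pics/grip.png

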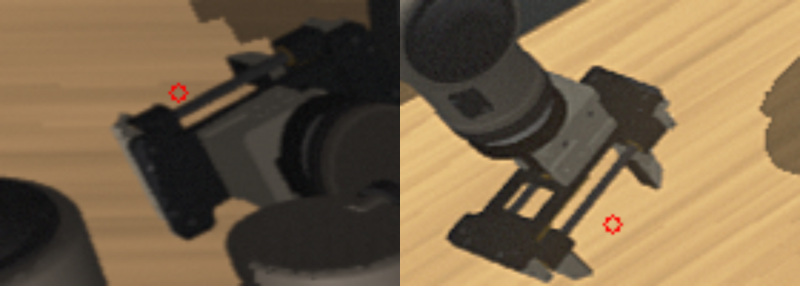

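Corner by corner the two cameras differ by about 7 mm, so I use the mean and refine with the gripper in view. The gripper crop shows the projected TCP (red) midway between the fingertips in the scene view. I move towards the bar now, turning the tool along it (yaw about 69.6°).

Call:
arm_command(gripper=[91.8,91.8,91.8,91.8,91.8], dp=[[0.8,-0.7,-0.2],[0.8,-0.6,-0.2],[0.85,-0.6,-0.2],[0.9,-0.5,-0.2],[0.9,-0.4,-0.2]], twist=[-1,-1,-1,-1,-1])

```text
time: 0.72
tool_pos: [273.8, -352.6, 251.6]
tcp_rot: [-3.141, -0.0, 0.888]
contact_force: [1.0, -0.0, 0.1]
grip_width: 92.0
finger_force: 0.0
```

Call:
arm_command(gripper=[91.8,91.8,91.8,91.8,91.8], dp=[[0.9,-0.3,-0.2],[0.95,-0.2,-0.2],[1,-0.1,-0.2],[1,0,0],[1,0,0]], twist=[-1,-1,-1,-0.8,0])

```text
time: 1.35
tool_pos: [320.6, -238.9, 266.5]
tcp_rot: [-3.141, -0.0, 1.217]
contact_force: [-0.5, -0.7, -0.3]
grip_width: 92.1
finger_force: 0.0
```

Call:
arm_command(gripper=[91.8,91.8,91.8,91.8,91.8], dp=[[1,0,0],[1,0,0],[1,0,0],[1,0,0],[1,0,0]], twist=[0,0,0,0,0])

```text
time: 1.98
tool_pos: [363.8, -121.6, 266.5]
tcp_rot: [-3.141, -0.0, 1.217]
contact_force: [-0.5, 0.4, 0.6]
grip_width: 91.8
finger_force: 0.0
```

```bash
cat >> h.py <<'E'
def need(x,y,z,yawdeg=None):
    o=get_obs(); Rm=R.from_euler("xyz",o["tcp_rot"]).as_matrix(); yw=np.degrees(o["tcp_rot"][2])
    d=np.array([x,y,z])-o["tool_pos"]; print("tcp",o["tool_pos"].round(1),"yaw",yw.round(1),"t",round(o["time"],2),"w",round(o["grip_width"],1),"F",o["contact_force"].round(1),"j6",o["joint_positions"][5].round(2))
    print("dp units",(Rm.T@d/25).round(2),"twist",None if yawdeg is None else round(-(((yawdeg-yw+180)%360)-180)/5,2))
E
python3 -c "
from h import *
need(499,211.6,200,69.6)
print(p2w('top',210+226/4,175+180/4,137.5), p2w('scene',300+150/4,105+(480-300)/4,137.5))"
```

```text
tcp [ 363.8 -121.6  266.5] yaw 69.7 t 1.98 w 91.8 F [-0.5  0.4  0.6] j6 -0.17
dp units [14.38  0.45  2.66] twist 0.02
[496.36502538 206.23258633 137.5       ] [498.96192537 207.66341604 137.5       ]
```

Call:
arm_command(gripper=[91.8,91.8,91.8,91.8,91.8], dp=[[1,0,0],[1,0,0],[1,0,0],[1,0,0],[1,0,0]], twist=[0,0,0,0,0])

```text
time: 2.6
tool_pos: [407.1, -4.4, 266.4]
tcp_rot: [-3.141, 0.0, 1.217]
contact_force: [-1.0, -0.2, 0.2]
grip_width: 91.8
finger_force: 0.0
```

Call:
arm_command(gripper=[91.8,91.8,91.8,91.8,91.8], dp=[[1,0.1,0],[1,0.1,0],[1,0.1,0.4],[1,0.1,0.6],[1,0,0.6]], twist=[0,0,0,0,0])

```text
time: 3.22
tool_pos: [460.0, 109.3, 226.0]
tcp_rot: [-3.141, 0.0, 1.217]
contact_force: [-0.2, 0.3, 0.1]
grip_width: 91.8
finger_force: 0.0
```

Call:
arm_command(gripper=[91.8,91.8,91.8,91.8,91.8], dp=[[1,0,0.4],[1,0,0.4],[1,0,0.4],[1,0,0.4],[0,0,0.2]], twist=[0,0,0,0,0])

```text
time: 3.85
tool_pos: [494.2, 203.3, 180.6]
tcp_rot: [-3.14, 0.001, 1.219]
contact_force: [-0.7, -0.1, -0.4]
grip_width: 91.9
finger_force: 0.0
```

Run:
```python
from h import *
need(498.5,209,88.5,69.6)
t=capture("top")[:,:,::-1].copy(); s=capture("scene")[:,:,::-1].copy()
o=get_obs()
for n,im in(("top",t),("scene",s)):
    u,v=w2p(n,o["tool_pos"]); print(n,u,v)
cv2.imwrite("pics/t1.png",t);cv2.imwrite("pics/s1.png",s)
a=cv2.resize(t[160:260,220:353],(532,400),interpolation=cv2.INTER_CUBIC)[:,:400];b=cv2.resize(s[90:190,280:380],(400,400),interpolation=cv2.INTER_CUBIC)
cv2.imwrite("pics/c2.png",np.hstack([a,b]))
```

```text
tcp [494.2 203.3 180.6] yaw 69.8 t 3.85 w 91.9 F [-0.7 -0.1 -0.4] j6 0.6
dp units [0.28 0.09 3.68] twist 0.05
top 266.08640575325416 220.00056725942457
scene 335.09161282260624 141.02714178990854
```

View pics/c2.png

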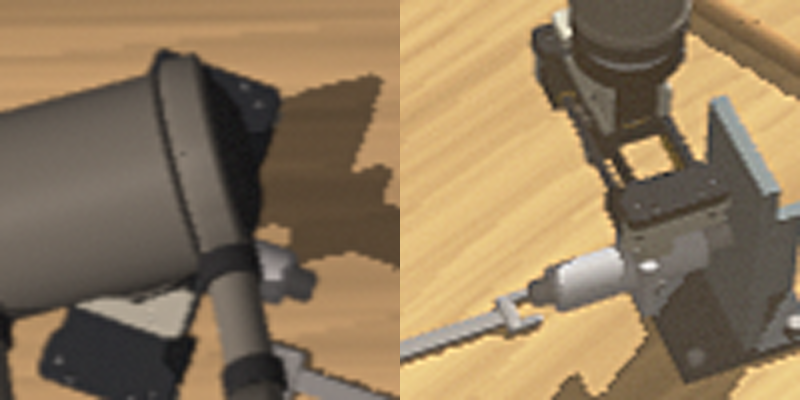

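The scene crop shows the gripper straddling the hub just outside the upright, with the body clear of it. I descend onto the flange.

Call:
arm_command(gripper=[91.8,91.8,91.8,91.8,91.8], dp=[[0.28,0.05,0.9],[0,0,0.9],[0,0,0.9],[0,0,0.8],[0,0,0.18]], twist=[0,0,0,0,0])

```text
time: 4.58
tool_pos: [497.4, 207.4, 89.1]
tcp_rot: [-3.14, 0.001, 1.216]
contact_force: [0.5, -0.1, 0.8]
grip_width: 91.5
finger_force: 0.0
```

Call:
arm_command(gripper=[75,70,66,63,61], dp=[[0,0,0],[0,0,0],[0,0,0],[0,0,0],[0,0,0]], twist=[0,0,0,0,0])

```text
time: 5.2
tool_pos: [498.1, 208.5, 89.8]
tcp_rot: [3.141, -0.0, 1.217]
contact_force: [-0.3, 0.9, -0.1]
grip_width: 61.6
finger_force: 0.0
```

Run:
```python
from h import *
need(498,209.5,88.5,69.6)
```

```text
tcp [498.1 208.5  89.8] yaw 69.7 t 5.2 w 61.6 F [-0.3  0.9 -0.1] j6 0.61
dp units [ 0.04 -0.02  0.05] twist 0.02
```

Call:
arm_command(gripper=[50,50,50,50,50], dp=[[0,0,0],[0,0,0],[0,0,0],[0,0,0],[0,0,0]], twist=[0,0,0,0,0])

```text
time: 5.82
tool_pos: [498.1, 208.5, 89.8]
tcp_rot: [3.141, -0.0, 1.217]
contact_force: [-0.0, -0.6, 2.2]
grip_width: 59.8
finger_force: 30.0
```

Call:
arm_command(gripper=[50,50,50,50,50], dp=[[0,0,-0.05],[0,0,-0.05],[0,0,0],[0,0,0],[0,0,0]], twist=[0,0,0,0,0])

```text
time: 6.45
tool_pos: [498.0, 208.4, 92.1]
tcp_rot: [-3.141, 0.0, 1.217]
contact_force: [-0.2, 0.7, -3.8]
grip_width: 59.9
finger_force: 30.0
```

Run:
```python
from h import *
need(498,209.5,88.5,69.6); o=get_obs(); print(o["finger_force"],o["moment"])
```

```text
tcp [498.  208.4  92.1] yaw 69.7 t 6.45 w 59.9 F [-0.2  0.7 -3.8] j6 0.61
dp units [ 0.04 -0.02  0.14] twist 0.02
30.000118911266327 [ 0.01386922 -0.07615128  0.00479407]
```

Gripped at 59.9 mm (the flange width) and carrying about 3.8 N. I slide it out along the bar.

Call:
arm_command(gripper=[50,50,50,50,50], dp=[[-0.6,0,0],[-0.6,0,0],[-0.6,0,0],[-0.6,0,0],[-0.6,0,0]], twist=[0,0,0,0,0])

```text
time: 7.08
tool_pos: [471.7, 136.9, 92.3]
tcp_rot: [3.141, -0.0, 1.216]
contact_force: [-0.1, -0.2, -3.2]
grip_width: 60.0
finger_force: 30.0
```

Call:
arm_command(gripper=[50,50,50,50,50], dp=[[-0.7,0,0],[-0.7,0,0],[-0.7,0,0],[-0.7,0,0],[-0.7,0,0]], twist=[0,0,0,0,0])

```text
time: 7.7
tool_pos: [441.4, 54.9, 92.3]
tcp_rot: [3.141, 0.0, 1.217]
contact_force: [-0.4, -1.0, -3.1]
grip_width: 59.6
finger_force: 30.0
```

Call:
arm_command(gripper=[50,50,50,50,50], dp=[[-0.7,0,0],[-0.7,0,0],[0,0,0],[0,0,0],[0,0,0]], twist=[0,0,0,0,0])

```text
time: 8.32
tool_pos: [429.8, 23.5, 92.2]
tcp_rot: [3.141, -0.0, 1.217]
contact_force: [0.4, -0.9, -2.2]
grip_width: 60.2
finger_force: 30.0
```

Run:
```python
from h import *
need(450,40,60); o=get_obs(); print(o["finger_force"],o["moment"])
t=capture("top")[:,:,::-1].copy(); s=capture("scene")[:,:,::-1].copy()
cv2.imwrite("pics/t2.png",t);cv2.imwrite("pics/s2.png",s)
b=cv2.resize(s[110:260,200:400],(800,600),interpolation=cv2.INTER_CUBIC)
cv2.imwrite("pics/c3.png",b)
```

```text
tcp [429.8  23.5  92.2] yaw 69.7 t 8.32 w 60.2 F [ 0.4 -0.9 -2.2] j6 0.23
dp units [0.9  0.53 1.29] twist None
29.999943673610687 [-0.02183609 -0.04026919 -0.01440377]
```

View pics/c3.png

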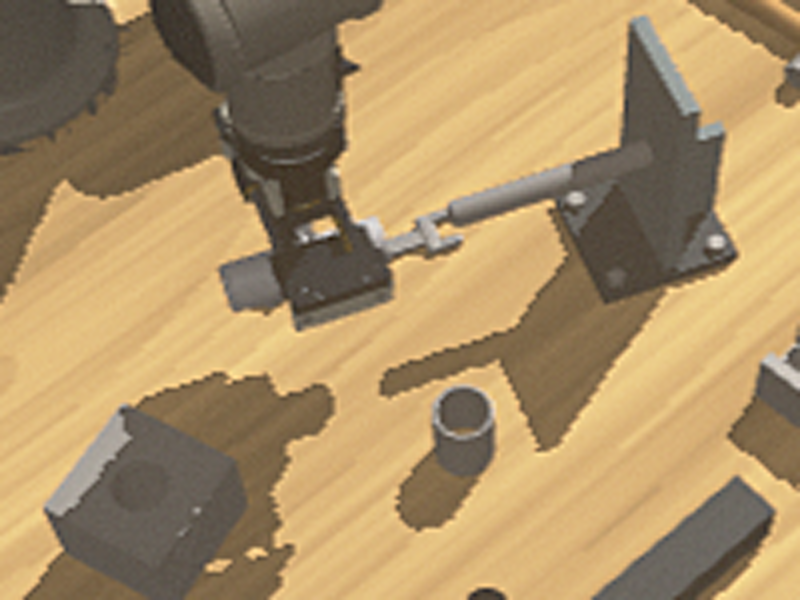

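The hub is off the bar and held level, barrel outward, with open bench near (480,0). I lay it there, clear of the wrench, the pipe and the housing.

Call:
arm_command(gripper=[50,50,50,50,50], dp=[[-0.08,0.7,0.2],[-0.1,0.8,0.5],[0,0.7,0.6],[0,0,0.6],[0,0,0.5]], twist=[0,0,0,0,0])

```text
time: 9.05
tool_pos: [480.4, -0.5, 31.1]
tcp_rot: [-3.142, 0.0, 1.217]
contact_force: [-1.4, -0.1, -3.2]
grip_width: 60.0
finger_force: 30.0
```

Call:
arm_command(gripper=[50,50,50,50,50], dp=[[0,0,0.3],[0,0,0.25],[0,0,0.1],[0,0,0.06],[0,0,0]], twist=[0,0,0,0,0])

```text
time: 9.68
tool_pos: [479.8, -0.1, 14.7]
tcp_rot: [3.141, -0.0, 1.217]
contact_force: [1.0, 0.8, -2.8]
grip_width: 60.0
finger_force: 30.0
```

Run:
```python
from h import *
need(480,0,12.3); o=get_obs(); print(o["finger_force"],o["moment"])
```

```text
tcp [ 4.798e+02 -1.000e-01  1.470e+01] yaw 69.7 t 9.68 w 60.0 F [ 1.   0.8 -2.8] j6 0.19
dp units [0.01 0.01 0.09] twist None
29.999949038028717 [-0.02224501 -0.06405736 -0.01455513]
```

Call:
arm_command(gripper=[50,50,50,50,50], dp=[[0,0,0.05],[0,0,0.04],[0,0,0],[0,0,0],[0,0,0]], twist=[0,0,0,0,0])

```text
time: 10.3
tool_pos: [479.7, -0.1, 12.2]
tcp_rot: [3.141, 0.0, 1.217]
contact_force: [0.1, -0.1, -2.4]
grip_width: 59.8
finger_force: 30.0
```

Call:
arm_command(gripper=[66,72,80,86,91.8], dp=[[0,0,0],[0,0,0],[0,0,0],[0,0,0],[0,0,0]], twist=[0,0,0,0,0])

```text
time: 10.92
tool_pos: [479.6, -0.1, 12.2]
tcp_rot: [3.142, 0.0, 1.217]
contact_force: [-0.6, -0.1, 0.1]
grip_width: 90.4
finger_force: 0.0
```

Call:
arm_command(gripper=[91.8,91.8,91.8,91.8,91.8], dp=[[0,0,-1],[0,0,-1],[0,0,-1],[0,-1,-1],[0,-1,-1]], twist=[0,0,0,0,0])

```text
time: 11.55
tool_pos: [432.0, 17.4, 137.9]
tcp_rot: [-3.141, 0.0, 1.217]
contact_force: [-0.5, 1.2, 0.8]
grip_width: 91.6
finger_force: 0.0
```

Run:
```python
from h import *
need(491,30,120)
t=capture("top")[:,:,::-1].copy(); s=capture("scene")[:,:,::-1].copy()
cv2.imwrite("pics/t3.png",t);cv2.imwrite("pics/s3.png",s)
b=cv2.resize(s[160:260,220:353],(798,600),interpolation=cv2.INTER_CUBIC)
cv2.imwrite("pics/c4.png",b)
d=np.array([.347,.938]);c=np.array([481,3])
for nm,k,z in (("tip",-70,18),("boss end",56,40),("boss37",33,36)): print(nm,w2p("scene",[*(c+d*k),z]),w2p("top",[*(c+d*k),z]))
```

```text
tcp [432.   17.4 137.9] yaw 69.7 t 11.55 w 91.6 F [-0.5  1.2  0.8] j6 0.22
dp units [1.29 2.04 0.71] twist None
tip [263.73695889 212.6202627 ] [367.21548598 235.37537153]
boss end [301.5200633  195.86689618] [325.2351549  219.94419536]
boss37 [294.64377006 198.91308453] [332.99787563 222.79724064]
```

View pics/c4.png

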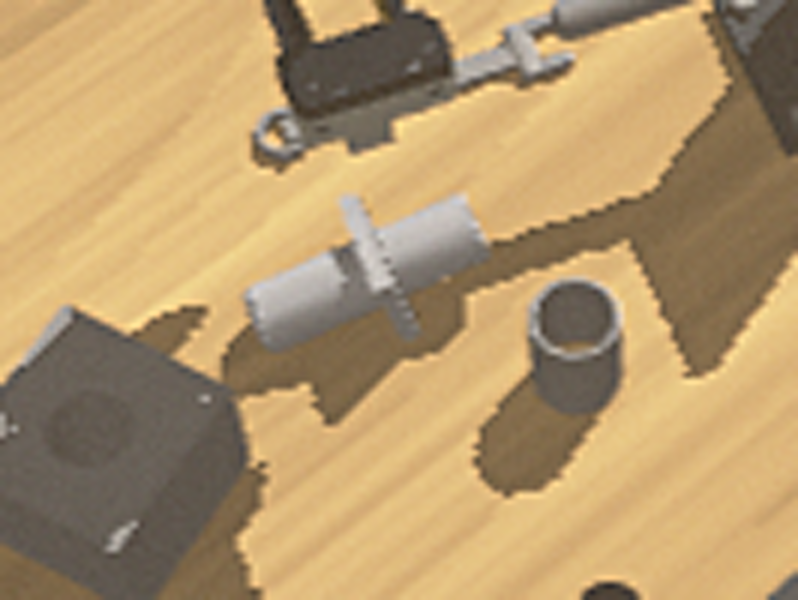

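The hub lies on its side, boss up and away from the housing: boss end near (299,197), flange (282,204), barrel tip (264,213). Now I locate the boss point.

Run:
```python
from h import *
a=p2w("scene",220+476/6,160+223/6,41);b=p2w("scene",220+262/6,160+318/6,17);f=p2w("scene",220+375/6,160+262/6,30)
d=a-b; print(a,b,f,np.linalg.norm(d),np.degrees(np.arctan2(d[1],d[0])))
c=b+d*(102/125); print("boss37",c); need(c[0],c[1],c[2]-19,69.7)
```

```text
[499.9715203   47.05158144  41.        ] [457.09737973 -63.39558469  17.        ] [477.17900757  -2.96685837  30.        ] 120.88328434804308 68.7844411642932
boss37 [492.08267844  26.72930287  36.584     ]
tcp [432.1  17.8 139.1] yaw 69.8 t 11.65 w 91.6 F [ 0.7 -1.5  0.1] j6 0.22
dp units [1.16 2.12 4.87] twist 0.01
```

Call:
arm_command(gripper=[91.8,91.8,91.8,91.8,91.8], dp=[[0.5,0.8,0.2],[0.52,0.7,0.4],[0.2,0.57,0.6],[0,0,0.8],[0,0,0.8]], twist=[0,0,0,0,0])

```text
time: 12.28
tool_pos: [492.4, 27.6, 65.6]
tcp_rot: [-3.141, 0.0, 1.217]
contact_force: [0.3, -0.1, 0.3]
grip_width: 92.0
finger_force: 0.0
```

Call:
arm_command(gripper=[91.8,80,70,60,50], dp=[[0,0,0.8],[0,0,0.7],[0,0,0.4],[0,0,0.14],[0,0,0]], twist=[0,0,0,0,0])

```text
time: 12.9
tool_pos: [492.1, 27.8, 16.2]
tcp_rot: [3.141, 0.0, 1.217]
contact_force: [0.8, -0.1, 0.4]
grip_width: 56.4
finger_force: 0.0
```

Run:
```python
from h import *
need(491.5,28.5,17.5)
```

```text
tcp [492.1  27.8  16.2] yaw 69.7 t 12.9 w 56.4 F [ 0.8 -0.1  0.4] j6 0.26
dp units [ 0.02 -0.03 -0.05] twist None
```

Raise 1 mm, grip the boss, then lift gently and watch the moment.

Call:
arm_command(gripper=[30,30,30,30,30], dp=[[0,0,-0.04],[0,0,0],[0,0,0],[0,0,0],[0,0,0]], twist=[0,0,0,0,0])

```text
time: 13.52
tool_pos: [492.1, 28.0, 17.5]
tcp_rot: [3.141, -0.0, 1.217]
contact_force: [-0.9, 2.0, 3.9]
grip_width: 36.2
finger_force: 29.8
```

Call:
arm_command(gripper=[30,30,30,30,30], dp=[[0,0,-0.5],[0,0,-1],[0,0,-1],[0,0,-1],[0,0,-1]], twist=[0,0,0,0,0])

```text
time: 14.15
tool_pos: [491.4, 27.8, 130.6]
tcp_rot: [-3.141, 0.0, 1.216]
contact_force: [-0.4, -0.6, -2.7]
grip_width: 36.3
finger_force: 29.8
```

Call:
arm_command(gripper=[30,30,30,30,30], dp=[[0,0,-1],[0,0,0],[0,0,0],[0,0,0],[0,0,0]], twist=[0,0,0,0,0])

```text
time: 14.78
tool_pos: [491.4, 27.9, 153.9]
tcp_rot: [-3.14, 0.001, 1.217]
contact_force: [-0.3, 0.3, -3.3]
grip_width: 36.3
finger_force: 29.8
```

Run:
```python
from h import *
need(476,-176,200); o=get_obs(); print(o["finger_force"],o["moment"])
t=capture("top")[:,:,::-1].copy(); s=capture("scene")[:,:,::-1].copy()
cv2.imwrite("pics/t4.png",t);cv2.imwrite("pics/s4.png",s)
cv2.imwrite("pics/c5.png",cv2.resize(s[120:270,200:400],(800,600),interpolation=cv2.INTER_CUBIC))
```

```text
tcp [491.4  27.9 153.9] yaw 69.7 t 14.78 w 36.3 F [-0.3  0.3 -3.3] j6 0.26
dp units [-7.87  2.25 -1.84] twist None
29.814858727622777 [ 0.09365383 -0.0381998   0.00089729]
```

View pics/c5.png

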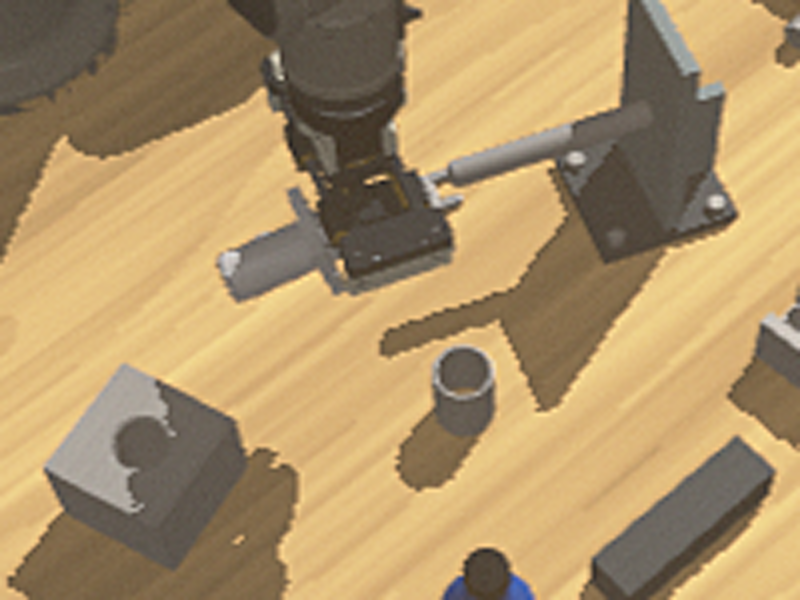

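The grip holds the hub rigidly, still about 11° boss-up, so gravity alone will not turn it. I'll use the fixed bar: pass the barrel under it, square to it, then lift and sweep so the bar levers the barrel down. First I turn the tool 90° (yaw 69.7 → 159.6).

Call:
arm_command(gripper=[30,30,30,30,30], dp=[[0,0,0],[0,0,0],[0,0,0],[0,0,0],[0,0,0]], twist=[-1,-1,-1,-1,-1])

```text
time: 15.5
tool_pos: [491.7, 27.9, 154.5]
tcp_rot: [-3.141, -0.0, 1.656]
contact_force: [0.1, -0.2, -3.0]
grip_width: 36.6
finger_force: 29.8
```

Call:
arm_command(gripper=[30,30,30,30,30], dp=[[0,0,0],[0,0,0],[0,0,0],[0,0,0],[0,0,0]], twist=[-1,-1,-1,-1,-1])

```text
time: 16.12
tool_pos: [491.7, 27.9, 154.5]
tcp_rot: [-3.141, -0.0, 2.092]
contact_force: [-0.7, 0.0, -3.7]
grip_width: 36.2
finger_force: 29.8
```

Call:
arm_command(gripper=[30,30,30,30,30], dp=[[0,0,0],[0,0,0],[0,0,0],[0,0,0],[0,0,0]], twist=[-1,-1,-1,-1,-1])

```text
time: 16.75
tool_pos: [491.7, 27.9, 154.5]
tcp_rot: [-3.141, -0.0, 2.529]
contact_force: [-0.5, 0.3, -3.6]
grip_width: 36.0
finger_force: 29.8
```

Call:
arm_command(gripper=[30,30,30,30,30], dp=[[0.5,0,0],[0.7,0,0],[1,0,0],[1,0,0],[0.8,0,0]], twist=[-1,-1,-1,0,0])

```text
time: 17.38
tool_pos: [400.6, 70.5, 154.5]
tcp_rot: [-3.141, -0.001, 2.788]
contact_force: [0.2, 0.1, -3.2]
grip_width: 36.0
finger_force: 29.8
```

Run:
```python
from h import *
need(373,103,56,159.6); o=get_obs(); print(o["finger_force"],o["moment"])
```

```text
tcp [400.6  70.5 154.5] yaw 159.7 t 17.38 w 36.0 F [ 0.2  0.1 -3.2] j6 -1.23
dp units [1.48 0.84 3.94] twist 0.03
29.814827253576368 [ 0.08018704 -0.04334884  0.02774522]
```

Call:
arm_command(gripper=[30,30,30,30,30], dp=[[0.7,0.2,0.5],[0.78,0.3,0.8],[0,0.34,0.9],[0,0,0.9],[0,0,0.84]], twist=[0,0,0,0,0])

```text
time: 18.0
tool_pos: [374.3, 102.9, 55.5]
tcp_rot: [-3.141, 0.0, 2.788]
contact_force: [-0.0, 0.7, -3.2]
grip_width: 36.3
finger_force: 29.8
```

Call:
arm_command(gripper=[30,30,30,30,30], dp=[[0,0.6,0],[0,0.8,0],[0,0.8,0],[0,0.8,0],[0,0.4,0]], twist=[0,0,0,0,0])

```text
time: 18.62
tool_pos: [404.8, 184.1, 57.1]
tcp_rot: [3.14, 0.002, 2.789]
contact_force: [0.3, -0.1, -2.5]
grip_width: 36.2
finger_force: 29.9
```

Run:
```python
from h import *
need(402.7,182.7,76,159.6)
t=capture("top")[:,:,::-1].copy(); s=capture("scene")[:,:,::-1].copy()
cv2.imwrite("pics/t5.png",t);cv2.imwrite("pics/s5.png",s)
a=cv2.resize(t[170:270,240:373],(532,400),interpolation=cv2.INTER_CUBIC)[:,:400];b=cv2.resize(s[110:210,270:370],(400,400),interpolation=cv2.INTER_CUBIC)
cv2.imwrite("pics/c6.png",np.hstack([a,b]))
```

```text
tcp [404.8 184.1  57.1] yaw 159.8 t 18.62 w 36.2 F [ 0.3 -0.1 -2.5] j6 -0.96
dp units [ 0.06 -0.08 -0.76] twist 0.04
```

View pics/c6.png

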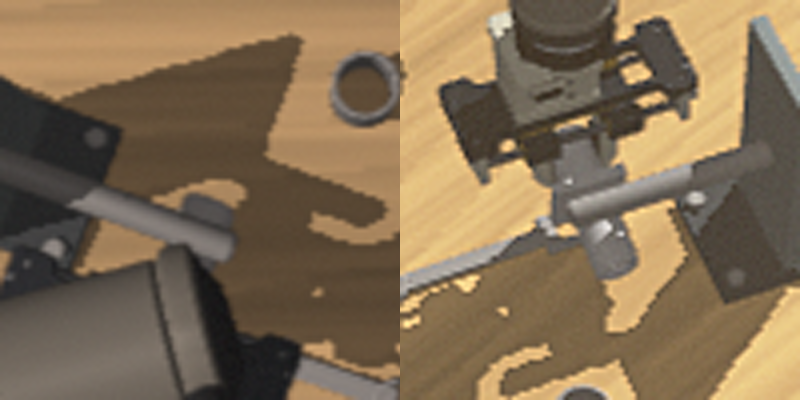

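The barrel passes under the bar about 20 mm from its end, with the gripper on the robot's side. I lift slowly.

Call:
arm_command(gripper=[30,30,30,30,30], dp=[[0,0,-0.3],[0,0,-0.3],[0,0,-0.2],[0,0,-0.2],[0,0,-0.2]], twist=[0,0,0,0,0])

```text
time: 19.35
tool_pos: [403.5, 182.2, 86.3]
tcp_rot: [-3.141, -0.001, 2.787]
contact_force: [0.7, -0.0, -5.0]
grip_width: 35.6
finger_force: 30.0
```

Call:
arm_command(gripper=[30,30,30,30,30], dp=[[0,0,-0.32],[0,0,-0.34],[-0.1,0,-0.55],[-0.22,0,-0.52],[0,0,0]], twist=[0,0,0,0,0])

```text
time: 19.98
tool_pos: [411.7, 179.8, 130.3]
tcp_rot: [3.141, 0.001, 2.787]
contact_force: [-0.1, -0.2, -2.7]
grip_width: 36.4
finger_force: 30.0
```

Run:
```python
from h import *
need(411,181,129,159.6);o=get_obs(); print(o["finger_force"],o["moment"])
```

```text
tcp [411.7 179.8 130.3] yaw 159.7 t 19.98 w 36.4 F [-0.1 -0.2 -2.7] j6 -0.98
dp units [0.04 0.03 0.05] twist 0.02
29.997619408532046 [ 0.08113643 -0.05566156  0.0398178 ]
```

Call:
arm_command(gripper=[30,30,30,30,30], dp=[[-0.3,0,-0.45],[-0.38,0,-0.4],[-0.45,0,-0.34],[-0.3,0,-0.2],[0,0,0]], twist=[0,0,0,0,0])

```text
time: 20.6
tool_pos: [445.9, 167.0, 164.7]
tcp_rot: [3.141, 0.002, 2.787]
contact_force: [-1.0, -0.2, -2.9]
grip_width: 36.1
finger_force: 30.0
```

Run:
```python
from h import *
need(440,170,166,159.6);o=get_obs(); print(o["finger_force"],o["moment"]); print("D",394.3-np.array([.9376,-.3477])@o["tool_pos"][:2])
```

```text
tcp [445.9 167.  164.7] yaw 159.7 t 20.6 w 36.1 F [-1.  -0.2 -2.9] j6 -1.02
dp units [ 0.26  0.03 -0.05] twist 0.02
29.999198571313173 [ 0.06695974  0.20270685 -0.05254064]
D 34.25687506753502
```

Call:
arm_command(gripper=[30,30,30,30,30], dp=[[-0.1,0,-0.04],[-0.1,0,-0.02],[-0.02,0,0],[0,0,0],[0,0,0]], twist=[0,0,0,0,0])

```text
time: 21.22
tool_pos: [449.2, 165.8, 165.8]
tcp_rot: [-3.142, -0.001, 2.788]
contact_force: [-5.2, 2.1, -1.9]
grip_width: 36.4
finger_force: 30.0
```

Run:
```python
from h import *
need(474,-176,166,159.6);o=get_obs(); print(o["finger_force"],o["moment"]); print("D",394.3-np.array([.9376,-.3477])@o["tool_pos"][:2])
```

```text
tcp [449.2 165.8 165.8] yaw 159.7 t 21.23 w 36.4 F [-5.2  2.1 -1.9] j6 -1.02
dp units [ -5.67 -12.48  -0.02] twist 0.03
29.99939436558634 [0.55475496 1.09642735 0.01205366]
D 30.73332465999141
```

The bar is pushing with about 5.6 N at D≈30.7 mm, so the barrel is vertical to within a degree or so. I back away, raise, and go round the bar's end to the housing.

Call:
arm_command(gripper=[30,30,30,30,30], dp=[[0.3,0,-0.2],[0.5,0,-0.3],[0.2,-0.5,-0.4],[0,-0.9,0],[0,-0.9,0]], twist=[0,0,0,0,0])

```text
time: 21.85
tool_pos: [406.3, 119.2, 189.2]
tcp_rot: [3.141, 0.002, 2.788]
contact_force: [-0.7, -0.6, -2.3]
grip_width: 36.3
finger_force: 30.0
```

Call:
arm_command(gripper=[30,30,30,30,30], dp=[[0,-0.9,0],[0,-0.9,0],[-0.3,-0.9,0],[-0.6,-0.9,0],[-0.7,-0.9,0]], twist=[0,0,0,0,0])

```text
time: 22.48
tool_pos: [404.9, -0.5, 189.2]
tcp_rot: [-3.141, 0.002, 2.788]
contact_force: [0.7, -0.1, -3.6]
grip_width: 36.8
finger_force: 30.0
```

Call:
arm_command(gripper=[30,30,30,30,30], dp=[[-0.8,-0.9,0],[-0.8,-0.9,0],[-0.8,-0.9,0],[-0.8,-0.9,0],[-0.8,-0.9,0]], twist=[0,0,0,0,0])

```text
time: 23.1
tool_pos: [459.8, -140.9, 189.2]
tcp_rot: [-3.141, 0.002, 2.787]
contact_force: [1.3, 0.1, -2.5]
grip_width: 36.4
finger_force: 30.0
```

Run:
```python
from h import *
need(476,-176.5,175,159.6);o=get_obs(); print(o["finger_force"],o["moment"])
```

```text
tcp [ 459.8 -140.9  189.2] yaw 159.7 t 23.1 w 36.4 F [ 1.3  0.1 -2.5] j6 -1.67
dp units [-1.1  -1.11  0.57] twist 0.02
30.000053074909374 [ 0.06663266 -0.15997165  0.03498365]
```

Call:
arm_command(gripper=[30,30,30,30,30], dp=[[-0.5,-0.5,0.2],[-0.5,-0.5,0.2],[-0.1,-0.11,0.2],[0,0,0.2],[0,0,0]], twist=[0,0,0,0,0])

```text
time: 23.72
tool_pos: [475.5, -174.2, 167.7]
tcp_rot: [3.141, -0.002, 2.788]
contact_force: [-1.0, -0.1, -2.8]
grip_width: 36.3
finger_force: 30.0
```

Run:
```python
from h import *
need(476,-176.5,168,159.6);o=get_obs()
t=capture("top")[:,:,::-1].copy(); s=capture("scene")[:,:,::-1].copy()
cv2.imwrite("pics/t6.png",t);cv2.imwrite("pics/s6.png",s)
b=cv2.resize(s[180:270,190:280],(600,600),interpolation=cv2.INTER_CUBIC)
a=cv2.resize(t[190:270,380:460],(200,200)); a0=cv2.resize(cv2.imread("pics/s2.png")[195:265,200:270],(200,200)); a2=cv2.resize(s[100:300,120:320],(200,200))
cv2.imwrite("pics/c7.png",np.hstack([b,np.vstack([a,a0,a2])]))
p=o["tool_pos"]
for nm,dz in (("tip",-83),("flange bot",-18),("bosstop",42)): print(nm,w2p("scene",p+[0,0,dz]))
print("bore guess",w2p("scene",[476,-176.5,75]),w2p("top",[476,-176.5,75]))
```

```text
tcp [ 475.5 -174.2  167.7] yaw 159.8 t 23.73 w 36.3 F [-1.  -0.1 -2.8] j6 -1.72
dp units [-0.05 -0.08 -0.01] twist 0.03
tip [234.45192066 227.92487946]
flange bot [230.3098054 216.8240293]
bosstop [226.15004211 205.67588251]
bore guess [234.48123043 230.08917863] [411.9020483  227.13247039]
```

View pics/c7.png

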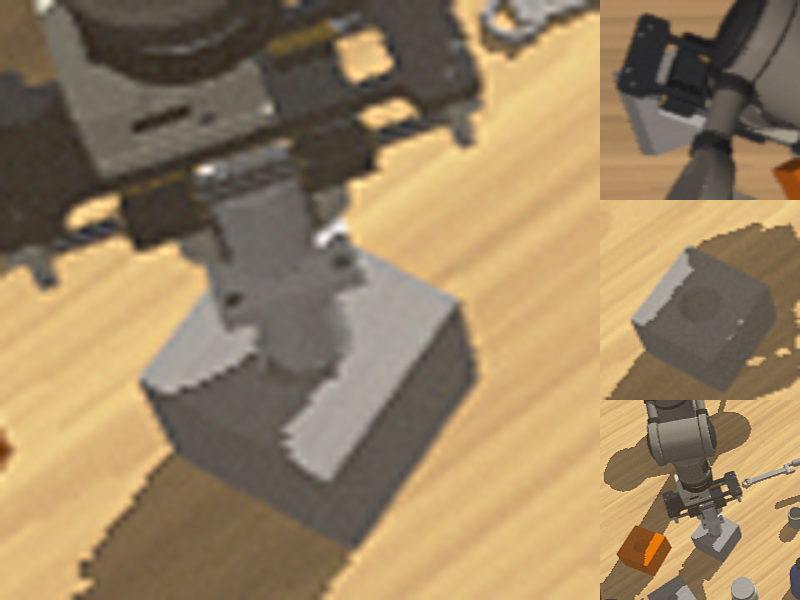

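The picture shows the hub nearly upright over the bore, boss top near crop (247,172). The tip near (305,348) looks leaned towards the camera. I fit the tilt numerically from the saved image.

```bash
cat > fit.py <<'E'
from h import *
from scipy.optimize import differential_evolution
def fit(fn,p,yaw,dims=True):
    im=cv2.GaussianBlur(cv2.imread(fn),(0,0),0.8).astype(float)
    gx=np.stack([cv2.Sobel(im[...,k],-1,1,0) for k in range(3)],-1);gy=np.stack([cv2.Sobel(im[...,k],-1,0,1) for k in range(3)],-1)
    K,c,M=cam("scene"); an=np.linspace(0,2*np.pi,40,endpoint=False); cir=np.c_[np.cos(an),np.sin(an)]
    def cyl(r,z): return np.c_[r*cir,np.full(40,z)]
    sq=np.array([[x,y,z] for x in(-30,30) for y in(-30,30) for z in(0,10)],float)
    parts=[np.vstack([cyl(19,-3),cyl(19,-61),cyl(16.5,-65)]),sq]
    t0=R.from_euler("z",yaw,degrees=True).as_matrix()
    def proj(q,P):
        a,b,e,ax,du,dv=q
        Rm=t0@R.from_euler("yx",[a,b],degrees=True).as_matrix()
        W=p+[0,0,19]+t0@[e,0,0]+(P-[0,0,37+ax])@Rm.T
        x=(W-c)@M@K.T; return x[:,:2]/x[:,2:]+[du,dv]
    def cost(q):
        s=0
        for P in parts:
            h=cv2.convexHull(proj(q,P).astype(np.float32))[:,0]; h2=np.roll(h,-1,0)
            for u,v in zip(h,h2):
                L=np.linalg.norm(v-u); 
                if L<.3: continue
                n=np.array([v[1]-u[1],u[0]-v[0]])/L; k=max(2,int(L*2)); pts=u+(v-u)*((np.arange(k)+.5)/k)[:,None]
                f=lambda g:cv2.remap(g,pts[None,:,0].astype(np.float32),pts[None,:,1].astype(np.float32),1)[0]
                s+=np.minimum(np.abs(f(gx)*n[0]+f(gy)*n[1]).max(1),150).sum()/k*L
        return -s
    r=differential_evolution(cost,[(-20,20),(-4,4),(-4,4),(-5,5),(-2.5,2.5),(-2.5,2.5)],maxiter=60,popsize=12,seed=1)
    print(r.x.round(2),r.fun, "tip px",proj(r.x,np.array([[0,0,-65.]])), "vertical cost",min(cost([0,0,*r.x[2:]]),cost([0,r.x[1],*r.x[2:]])))
E
timeout 300 python3 - <<'E'
from fit import *
p=get_obs()["tool_pos"]; fit("pics/s6.png",p,159.75)
print("bore px 235.5 230.6; point 10 above:",np.array([235.5,230.6])+w2p("scene",[476,-176,85])-w2p("scene",[476,-176,75]))
E
```

```text
[12.15  3.14 -2.83 -4.95  1.07 -0.7 ] -11372.383082883665 tip px [[235.56111099 233.41434423]] vertical cost -9164.542296651589
bore px 235.5 230.6; point 10 above: [234.89012745 228.97594683]
```

Run:
```python
from h import *
a=p2w("scene",235.6,232.9,86);b=p2w("scene",235.5,230.6,75)
o=get_obs();p=o["tool_pos"]; Rm=R.from_euler("xyz",o["tcp_rot"]).as_matrix()
print("tip",a,"bore",b,"shift units",Rm.T@(b-a)/25, "bore-tcp",Rm.T@(b-p)/25)
```

```text
tip [ 491.46623743 -181.55468403   86.        ] bore [ 479.33355447 -175.31742254   75.        ] shift units [0.54160328 0.06614837 0.440067  ] bore-tcp [-0.1391217   0.01374554  3.73109214]
```

The tip leads by about 13 mm, a tilt of roughly 9–10°. I'll shift so the tip enters the bore, then straighten the hub with the bore holding the tip.

Call:
arm_command(gripper=[30,30,30,30,30], dp=[[0.3,0.05,0],[0.24,0.02,0.1],[0,0,0.2],[0,0,0.1],[0,0,0]], twist=[0,0,0,0,0])

```text
time: 24.45
tool_pos: [467.3, -169.9, 162.6]
tcp_rot: [-3.141, 0.011, 2.787]
contact_force: [0.3, 1.5, 22.6]
grip_width: 36.6
finger_force: 30.0
```

Call:
arm_command(gripper=[30,30,30,30,30], dp=[[0,0,0.1],[0,0,0.08],[0,0,0.08],[0,0,0.04],[0,0,0]], twist=[0,0,0,0,0])

```text
time: 25.08
tool_pos: [471.3, -171.6, 158.8]
tcp_rot: [-3.14, 0.023, 2.787]
contact_force: [5.6, 2.0, 40.9]
grip_width: 35.9
finger_force: 30.0
```

Contact came early (41 N), so the tip is on the top face or chamfer. I back up and refit.

Call:
arm_command(gripper=[30,30,30,30,30], dp=[[0,0,-0.2],[0,0,-0.2],[0,0,-0.3],[0,0,0],[0,0,0]], twist=[0,0,0,0,0])

```text
time: 25.7
tool_pos: [463.7, -168.6, 167.7]
tcp_rot: [3.142, -0.001, 2.787]
contact_force: [-0.1, -0.3, -3.3]
grip_width: 36.3
finger_force: 30.0
```

```bash
timeout 400 python3 - <<'E'
from fit import *
s=capture("scene")[:,:,::-1].copy(); cv2.imwrite("pics/s7.png",s)
need(476,-176,168,159.6)
p=get_obs()["tool_pos"]; fit("pics/s7.png",p,159.75)
# ascii-free check: block top corners by template from s6/s0 : bore pixel from s0 threshold
im=cv2.cvtColor(cv2.imread("pics/scene0.png"),cv2.COLOR_BGR2GRAY)[222:241,226:246]
k=(im<115).astype(np.uint8); n,l,st,ce=cv2.connectedComponentsWithStats(k); print(np.unique(im)[[0,-1]],st.tolist(),(ce+[226,222]).round(1).tolist())
E
```

```text
tcp [ 463.7 -168.6  167.7] yaw 159.7 t 25.75 w 36.3 F [ 0.2 -0.2 -3.2] j6 -1.72
dp units [-0.56 -0.11 -0.01] twist 0.02
[16.48  3.45 -3.76 -4.77  1.08  1.21] -11064.362862989927 tip px [[235.25928226 233.46568155]] vertical cost -8783.303335817738
[ 75 171] [[0, 0, 20, 19, 241], [2, 2, 14, 13, 139]] [[235.9, 231.5], [234.8, 230.2]]
```

```bash
sed -i 's/def fit(fn,p,yaw,dims=True):/def fit(fn,p,yaw,bd):/; s/\[(-20,20).*(-2.5,2.5)\]/bd/' fit.py; timeout 500 python3 - <<'E'
from fit import *
for fn,p in (("pics/s6.png",np.array([475.5,-174.2,167.7])),("pics/s7.png",np.array([463.7,-168.6,167.7]))):
    for ax in ((0,4.5),(-3,0)):
        print(fn,ax); fit(fn,p,159.75,[(-5,25),(-1.5,1.5),(-3,3),ax,(-1.5,1.5),(-1.5,1.5)])
E
```

```text
pics/s6.png (0, 4.5)
[12.41  1.3   0.22  0.54  0.13 -0.9 ] -11219.975685389156 tip px [[235.80678526 233.25105845]] vertical cost -9006.77394174185
pics/s6.png (-3, 0)
[12.09  1.48 -2.4  -2.8   0.2  -0.93] -11270.89729342225 tip px [[235.73967383 233.14468784]] vertical cost -9098.819261989232
pics/s7.png (0, 4.5)
[24.96  1.37  1.28  0.24 -0.49 -1.33] -11703.913652735868 tip px [[235.84908455 233.52084789]] vertical cost -9149.00438287317
pics/s7.png (-3, 0)
[24.92  1.37  0.41 -2.71 -0.16 -0.73] -11725.436379526234 tip px [[236.00097109 233.55745842]] vertical cost -9659.997241222196
```

The fits agree: the hub leaned about 12° and dragging on the top face raised that to over 20°. I'll straighten it against the housing's vertical robot-side wall: bring the lower barrel flush to it with the flange above the block. First I raise, move beside the housing and square the tool to the wall (yaw ≈198.8°).

Call:
arm_command(gripper=[30,30,30,30,30], dp=[[0,0,-0.4],[0,0,-0.4],[0.7,-0.7,0],[0.9,-0.9,0],[0.9,-0.9,0]], twist=[0,0,0,0,0])

```text
time: 26.38
tool_pos: [383.1, -206.1, 189.0]
tcp_rot: [-3.141, 0.001, 2.788]
contact_force: [0.4, -0.6, -2.9]
grip_width: 36.1
finger_force: 30.0
```

Call:
arm_command(gripper=[30,30,30,30,30], dp=[[0.9,-0.9,0],[0.25,-0.12,0],[0,0,0],[0,0,0],[0,0,0]], twist=[0,0,-1,-1,-1])

```text
time: 27.0
tool_pos: [348.6, -219.5, 188.8]
tcp_rot: [-3.141, 0.001, 3.052]
contact_force: [0.3, 0.0, -4.0]
grip_width: 36.2
finger_force: 30.0
```

Call:
arm_command(gripper=[30,30,30,30,30], dp=[[0,0,0],[0,0,0],[0,0,0],[0,0,0],[0,0,0]], twist=[-1,-1,-1,-1,-0.8])

```text
time: 27.62
tool_pos: [348.6, -219.5, 188.8]
tcp_rot: [-3.141, 0.001, -2.812]
contact_force: [0.7, -0.3, -3.8]
grip_width: 36.1
finger_force: 30.0
```

```bash
timeout 500 python3 - <<'E'
from fit import *
need(348,-220,116,198.8); o=get_obs(); p=o["tool_pos"]
cv2.imwrite("pics/s8.png",capture("scene")[:,:,::-1]); fit("pics/s8.png",p,np.degrees(o["tcp_rot"][2]),[(-5,40),(-1.5,1.5),(-3,3),(-4,4.5),(-1.5,1.5),(-1.5,1.5)])
E
```

```text
tcp [ 348.6 -219.5  188.8] yaw -161.1 t 27.62 w 36.1 F [ 0.7 -0.3 -3.8] j6 -2.65
dp units [ 0.03 -0.01  2.91] twist 0.01
[ 7.28  0.63  2.66 -3.68 -1.44 -0.7 ] -11815.061633132304 tip px [[195.22808268 205.49448384]] vertical cost -9267.581276190554
```

Call:
arm_command(gripper=[30,30,30,30,30], dp=[[0,0,0.7],[0,0,0.8],[0,0,0.8],[0,0,0.6],[0,0,0]], twist=[0,0,0,0,0])

```text
time: 28.3
tool_pos: [347.9, -219.1, 115.3]
tcp_rot: [3.14, -0.001, -2.816]
contact_force: [0.0, 0.5, -2.6]
grip_width: 36.3
finger_force: 30.0
```

Call:
arm_command(gripper=[30,30,30,30,30], dp=[[-0.4,0,0],[-0.4,0,0],[-0.4,0,0],[-0.3,0,0],[-0.3,0,0]], twist=[0,0,0,0,0])

```text
time: 28.92
tool_pos: [391.1, -204.9, 115.7]
tcp_rot: [-3.142, -0.0, -2.815]
contact_force: [-0.7, 0.5, -3.4]
grip_width: 36.1
finger_force: 30.0
```

Call:
arm_command(gripper=[30,30,30,30,30], dp=[[-0.2,0,0],[-0.2,0,0],[-0.1,0,0],[0,0,0],[0,0,0]], twist=[0,0,0,0,0])

```text
time: 29.55
tool_pos: [402.2, -201.2, 115.7]
tcp_rot: [3.142, -0.0, -2.815]
contact_force: [1.2, -0.7, -3.7]
grip_width: 36.1
finger_force: 30.0
```

Run:
```python
from h import *
need(410.2,-198.7,116,198.8); print(get_obs()["moment"])
```

```text
tcp [ 402.2 -201.2  115.7] yaw -161.3 t 29.55 w 36.1 F [ 1.2 -0.7 -3.7] j6 -2.53
dp units [-0.34 -0.01 -0.01] twist -0.02
[ 0.15219067 -0.14951993 -0.01786103]
```

Call:
arm_command(gripper=[30,30,30,30,30], dp=[[-0.08,0,0],[-0.08,0,0],[-0.08,0,0],[0,0,0],[0,0,0]], twist=[0,0,0,0,0])

```text
time: 30.18
tool_pos: [408.0, -199.2, 115.7]
tcp_rot: [-3.142, -0.0, -2.815]
contact_force: [0.3, -0.4, -3.5]
grip_width: 36.3
finger_force: 30.0
```

Call:
arm_command(gripper=[30,30,30,30,30], dp=[[-0.06,0,0],[-0.06,0,0],[-0.04,0,0],[0,0,0],[0,0,0]], twist=[0,0,0,0,0])

```text
time: 30.8
tool_pos: [411.8, -197.9, 115.7]
tcp_rot: [-3.142, -0.0, -2.815]
contact_force: [0.2, -0.4, -3.0]
grip_width: 36.1
finger_force: 30.0
```

Call:
arm_command(gripper=[30,30,30,30,30], dp=[[-0.06,0,0],[-0.06,0,0],[-0.04,0,0],[0,0,0],[0,0,0]], twist=[0,0,0,0,0])

```text
time: 31.42
tool_pos: [414.9, -196.7, 115.7]
tcp_rot: [3.141, -0.001, -2.815]
contact_force: [-5.1, -1.6, -0.3]
grip_width: 36.4
finger_force: 30.0
```

Call:
arm_command(gripper=[30,30,30,30,30], dp=[[-0.06,0,0],[-0.06,0,0],[-0.04,0,0],[0,0,0],[0,0,0]], twist=[0,0,0,0,0])

```text
time: 32.05
tool_pos: [418.2, -195.5, 115.7]
tcp_rot: [3.141, -0.002, -2.815]
contact_force: [-6.8, -3.1, 1.2]
grip_width: 36.2
finger_force: 30.0
```

```bash
timeout 500 python3 - <<'E'
from fit import *
need(410.2,-198.7,116,198.8); o=get_obs(); p=o["tool_pos"]; print(o["moment"])
cv2.imwrite("pics/s9.png",capture("scene")[:,:,::-1]); fit("pics/s9.png",p,np.degrees(o["tcp_rot"][2]),[(-30,30),(-3,3),(-6,6),(-6,6),(-1.5,1.5),(-1.5,1.5)])
E
```

```text
tcp [ 418.2 -195.5  115.7] yaw -161.3 t 32.05 w 36.2 F [-6.8 -3.1  1.2] j6 -2.5
dp units [ 0.34 -0.02 -0.01] twist -0.01
[-0.39641483  1.33948739 -0.04495234]
[-3.55  2.27 -3.36 -2.15 -0.49  1.01] -11120.931917531103 tip px [[218.1745114 229.1046401]] vertical cost -10025.926009814839
```

The wall loaded up (7.5 N) and the fit now gives about −3.5°, close enough for the bore to square the rest. Wall contact also supports the bore at about (479.6,−175.5). I back off, raise, and hover over it.

Call:
arm_command(gripper=[30,30,30,30,30], dp=[[0.4,0,0],[0.4,0,-0.3],[0,0,-0.7],[0,0,-0.8],[0,0,-0.6]], twist=[0,0,0,0,0])

```text
time: 32.72
tool_pos: [400.5, -202.1, 177.1]
tcp_rot: [-3.14, 0.001, -2.815]
contact_force: [0.3, -0.1, -3.5]
grip_width: 36.1
finger_force: 30.0
```

Call:
arm_command(gripper=[30,30,30,30,30], dp=[[-0.6,0,0],[-0.8,0,0],[-0.8,0,0],[-0.8,0,0],[-0.5,0,0]], twist=[0,0,0,0,0])

```text
time: 33.35
tool_pos: [484.7, -172.7, 174.8]
tcp_rot: [3.141, -0.001, -2.814]
contact_force: [-0.3, -0.1, -3.0]
grip_width: 35.9
finger_force: 30.0
```

```bash
timeout 500 python3 - <<'E'
from fit import *
need(483.4,-174.2,172,198.8); o=get_obs(); p=o["tool_pos"]; print(o["moment"])
cv2.imwrite("pics/s10.png",capture("scene")[:,:,::-1])
for bd in ([(-12,12),(-3,3),(-4,4),(-4,4),(-1.5,1.5),(-1.5,1.5)],[(-12,12),(-1,1),(-1,1),(0,4),(-.5,.5),(-.5,.5)]): fit("pics/s10.png",p,np.degrees(o["tcp_rot"][2]),bd)
print("want tip at",np.array([235.0,230.4])+w2p("scene",[479.6,-175.5,p[2]-83])-w2p("scene",[479.6,-175.5,75]))
E
```

```text
tcp [ 484.7 -172.7  174.8] yaw -161.2 t 33.35 w 35.9 F [-0.3 -0.1 -3. ] j6 -2.39
dp units [ 0.07 -0.04  0.11] twist -0.0
[ 0.15598347 -0.14067609  0.00724736]
[-4.86  0.82 -3.67 -3.66 -0.83 -0.75] -10739.536368396732 tip px [[233.641298   226.81941255]] vertical cost -9082.106313258679
[-4.64 -0.31  0.02  0.13 -0.14 -0.5 ] -10611.210402786692 tip px [[233.91788893 226.6331796 ]] vertical cost -8898.328073543173
want tip at [233.98142525 227.66972274]
```

Tilt is about −4.7° and the tip sits 1 px (≈3.5 mm) short of the bore centre. I nudge towards the camera and descend carefully.

Call:
arm_command(gripper=[30,30,30,30,30], dp=[[-0.1,-0.08,0],[0,0,0.2],[0,0,0.15],[0,0,0.1],[0,0,0]], twist=[0,0,0,0,0])

```text
time: 34.02
tool_pos: [486.1, -174.9, 164.3]
tcp_rot: [3.141, -0.0, -2.815]
contact_force: [-0.6, 0.1, -3.2]
grip_width: 35.9
finger_force: 30.0
```

Call:
arm_command(gripper=[30,30,30,30,30], dp=[[0,0,0.08],[0,0,0.08],[0,0,0.04],[0,0,0],[0,0,0]], twist=[0,0,0,0,0])

```text
time: 34.65
tool_pos: [486.4, -174.8, 159.5]
tcp_rot: [-3.141, 0.0, -2.815]
contact_force: [-0.5, 0.1, -3.4]
grip_width: 36.3
finger_force: 30.0
```

Call:
arm_command(gripper=[30,30,30,30,30], dp=[[0,0,0.06],[0,0,0.06],[0,0,0.06],[0,0,0],[0,0,0]], twist=[0,0,0,0,0])

```text
time: 35.28
tool_pos: [486.2, -174.8, 155.1]
tcp_rot: [-3.142, -0.0, -2.815]
contact_force: [-2.8, 0.1, 1.1]
grip_width: 36.3
finger_force: 30.0
```

Call:
arm_command(gripper=[30,30,30,30,30], dp=[[0,0,0.06],[0,0,0.06],[0,0,0],[0,0,0],[0,0,0]], twist=[0,0,0,0,0])

```text
time: 35.9
tool_pos: [485.9, -174.7, 151.5]
tcp_rot: [3.141, -0.001, -2.815]
contact_force: [-4.0, -0.6, -4.7]
grip_width: 36.4
finger_force: 30.0
```

The tip is entering the bore with only a small side force (−4 N in x). I follow that force while descending.

Call:
arm_command(gripper=[30,30,30,30,30], dp=[[0.08,0,0.05],[0.06,0,0.08],[0,0,0.08],[0,0,0],[0,0,0]], twist=[0,0,0,0,0])

```text
time: 36.52
tool_pos: [483.5, -175.9, 146.8]
tcp_rot: [-3.141, 0.001, -2.815]
contact_force: [1.4, 1.0, -3.9]
grip_width: 36.4
finger_force: 30.0
```

Call:
arm_command(gripper=[30,30,30,30,30], dp=[[0,0,0.1],[0,0,0.1],[0,0,0.1],[0,0,0],[0,0,0]], twist=[0,0,0,0,0])

```text
time: 37.15
tool_pos: [483.1, -175.9, 139.0]
tcp_rot: [3.141, 0.0, -2.815]
contact_force: [1.2, 1.9, -4.5]
grip_width: 36.3
finger_force: 30.0
```

Run:
```python
from h import *
need(479.6,-175.5,93); print(get_obs()["moment"])
```

```text
tcp [ 483.1 -175.9  139. ] yaw -161.3 t 37.15 w 36.3 F [ 1.2  1.9 -4.5] j6 -2.4
dp units [0.13 0.06 1.84] twist None
[ 0.58191562 -0.71534943  0.02791005]
```

Call:
arm_command(gripper=[30,30,30,30,30], dp=[[0,0,0.14],[0,0,0.14],[0,0,0.14],[0,0,0.1],[0,0,0]], twist=[0,0,0,0,0])

```text
time: 37.78
tool_pos: [483.0, -175.9, 125.8]
tcp_rot: [3.141, -0.0, -2.815]
contact_force: [1.3, 2.4, -5.1]
grip_width: 36.3
finger_force: 30.0
```

Call:
arm_command(gripper=[30,30,30,30,30], dp=[[0,0,0.14],[0,0,0.14],[0,0,0.14],[0,0,0.14],[0,0,0]], twist=[0,0,0,0,0])

```text
time: 38.4
tool_pos: [482.9, -175.9, 111.7]
tcp_rot: [3.141, -0.0, -2.815]
contact_force: [3.7, 2.0, -4.8]
grip_width: 36.3
finger_force: 30.0
```

Call:
arm_command(gripper=[30,30,30,30,30], dp=[[0,0,0.12],[0,0,0.1],[0,0,0.1],[0,0,0],[0,0,0]], twist=[0,0,0,0,0])

```text
time: 39.02
tool_pos: [483.0, -175.9, 104.0]
tcp_rot: [3.141, -0.0, -2.815]
contact_force: [2.2, 2.7, -5.3]
grip_width: 35.9
finger_force: 30.0
```

Run:
```python
from h import *
need(483,-175.5,93); print(get_obs()["moment"])
```

```text
tcp [ 483.  -175.9  104. ] yaw -161.3 t 39.02 w 35.9 F [ 2.2  2.7 -5.3] j6 -2.4
dp units [-0.01  0.02  0.44] twist None
[ 0.73748293 -0.94266879 -0.03682405]
```

Call:
arm_command(gripper=[30,30,30,30,30], dp=[[0,0,0.1],[0,0,0.1],[0,0,0.06],[0,0,0],[0,0,0]], twist=[0,0,0,0,0])

```text
time: 39.65
tool_pos: [483.0, -175.9, 97.5]
tcp_rot: [3.141, -0.0, -2.815]
contact_force: [2.6, 3.1, -3.5]
grip_width: 36.2
finger_force: 30.0
```

Call:
arm_command(gripper=[30,30,30,30,30], dp=[[0,0,0.06],[0,0,0.06],[0,0,0.04],[0,0,0],[0,0,0]], twist=[0,0,0,0,0])

```text
time: 40.28
tool_pos: [482.9, -176.0, 95.0]
tcp_rot: [-3.141, 0.0, -2.815]
contact_force: [-2.2, 5.0, 11.7]
grip_width: 36.5
finger_force: 30.0
```

The flange is touching the top (+12 N at TCP 95). I press a little to seat it, then let go.

Call:
arm_command(gripper=[30,30,30,30,30], dp=[[0,0,0.08],[0,0,0.08],[0,0,0],[0,0,0],[0,0,0]], twist=[0,0,0,0,0])

```text
time: 40.9
tool_pos: [482.4, -176.2, 93.2]
tcp_rot: [-3.14, -0.0, -2.814]
contact_force: [-10.6, 6.8, 32.5]
grip_width: 36.3
finger_force: 30.0
```

Run:
```python
from h import *
need(483,-175.5,93); print(get_obs()["moment"])
```

```text
tcp [ 482.4 -176.2   93.2] yaw -161.2 t 40.9 w 36.3 F [-10.6   6.8  32.5] j6 -2.4
dp units [-0.03  0.02  0.01] twist None
[1.41450227 1.73908647 0.00953676]
```

Call:
arm_command(gripper=[30,30,50,70,80], dp=[[0.04,-0.02,-0.08],[0,0,-0.06],[0,0,0],[0,0,0],[0,0,0]], twist=[0,0,0,0,0])

```text
time: 41.52
tool_pos: [482.2, -177.0, 93.0]
tcp_rot: [-3.141, -0.0, -2.815]
contact_force: [0.0, -1.1, 0.5]
grip_width: 61.4
finger_force: 0.0
```

Call:
arm_command(gripper=[80,80,80,80,80], dp=[[0,0,0],[0,0,0],[0,0,-0.3],[0,0,-0.5],[0,0,-0.9]], twist=[0,0,0,0,0])

```text
time: 42.15
tool_pos: [482.0, -176.6, 136.5]
tcp_rot: [3.141, -0.0, -2.815]
contact_force: [-0.0, 0.2, 0.0]
grip_width: 79.9
finger_force: 0.0
```

Call:
arm_command(gripper=[80,80,80,80,80], dp=[[0,0,-1],[0,0,-1],[0.5,0,-1],[1,0,-0.5],[1,0,0]], twist=[0,0,0,0,0])

```text
time: 42.78
tool_pos: [423.0, -197.3, 225.3]
tcp_rot: [-3.138, 0.002, -2.814]
contact_force: [0.3, 0.2, -0.2]
grip_width: 80.2
finger_force: 0.0
```

Call:
arm_command(gripper=[80,80,80,80,80], dp=[[1,0,0],[1,0,0],[0,0,0],[0,0,0],[0,0,0]], twist=[0,0,0,0,0])

```text
time: 43.4
tool_pos: [376.4, -212.7, 223.4]
tcp_rot: [-3.141, 0.0, -2.814]
contact_force: [0.8, -0.0, -1.2]
grip_width: 79.8
finger_force: 0.0
```

```bash
cat > fin.py <<'E'
from fit import *
o=get_obs(); need(400,-200,230)
cv2.imwrite("pics/s11.png",capture("scene")[:,:,::-1])
im=cv2.GaussianBlur(cv2.imread("pics/s11.png"),(0,0),0.8).astype(float)
gx=np.stack([cv2.Sobel(im[...,k],-1,1,0) for k in range(3)],-1);gy=np.stack([cv2.Sobel(im[...,k],-1,0,1) for k in range(3)],-1)
K,c,M=cam("scene"); an=np.linspace(0,2*np.pi,40,endpoint=False)
cy=lambda z:np.c_[19*np.cos(an),19*np.sin(an),np.full(40,z)]
parts=[np.vstack([cy(10),cy(60)]),np.array([[x,y,z] for x in(-30,30) for y in(-30,30) for z in(0,10)],float)]
def cost(q):
    x,y,z,yw,a,b=q; Rm=R.from_euler("ZYX",[yw,a,b],degrees=True).as_matrix(); s=0
    for P in parts:
        X=(P@Rm.T+[x,y,z]-c)@M@K.T; h=cv2.convexHull((X[:,:2]/X[:,2:]).astype(np.float32))[:,0]
        for u,v in zip(h,np.roll(h,-1,0)):
            L=np.linalg.norm(v-u)
            if L<.3: continue
            n=np.array([v[1]-u[1],u[0]-v[0]])/L; k=max(2,int(L*2)); pts=u+(v-u)*((np.arange(k)+.5)/k)[:,None]
            f=lambda g:cv2.remap(g,pts[None,:,0].astype(np.float32),pts[None,:,1].astype(np.float32),1)[0]
            s+=np.minimum(np.abs(f(gx)*n[0]+f(gy)*n[1]).max(1),150).sum()/k*L
    return -s
r=differential_evolution(cost,[(470,490),(-185,-165),(73,95),(-45,45),(-8,8),(-8,8)],maxiter=60,popsize=12,seed=1)
print(r.x.round(1),r.fun)
for z in (75,78,82,86,90):
    q=differential_evolution(lambda w:cost([w[0],w[1],z,w[2],0,0]),[(465,495),(-190,-160),(-45,45)],maxiter=30,seed=2); print(z,q.x.round(1),round(q.fun))
E
timeout 500 python3 fin.py
```

```text
tcp [ 376.4 -212.7  223.4] yaw -161.2 t 43.4 w 79.8 F [ 0.8 -0.  -1.2] j6 -2.59
dp units [-1.06  0.18 -0.26] twist None
[ 475.4 -178.5   79.6   19.7    2.    -0. ] -15366.164286341103
75 [ 473.5 -176.9   18.5] -15268
78 [ 475.  -177.3   18.6] -15255
82 [ 477.  -178.2   19.1] -15182
86 [ 479.2 -178.9   18.8] -15124
90 [ 481.3 -179.6   18.6] -15011
```

The fit is ambiguous between height and offset. I check seating by touch: closed fingertips lightly on the boss rim, which must be at 135 mm if the flange is home.

Call:
arm_command(gripper=[50,20,0,0,0], dp=[[-0.84,0,0],[-0.9,0,0],[-0.9,0,0],[-0.9,0,0],[-0.9,0,0]], twist=[0,0,0,0,0])

```text
time: 44.08
tool_pos: [481.9, -176.6, 223.0]
tcp_rot: [3.141, -0.0, -2.814]
contact_force: [-1.3, -0.1, 0.0]
grip_width: 34.6
finger_force: 0.0
```

Call:
arm_command(gripper=[0,0,0,0,0], dp=[[0,0,0.4],[0,0,0.8],[0,0,0.6],[0,0,0.6],[0,0,0.3]], twist=[0,0,0,0,0])

```text
time: 44.7
tool_pos: [480.3, -177.2, 154.7]
tcp_rot: [3.141, -0.001, -2.815]
contact_force: [-0.1, 0.6, 0.5]
grip_width: 0.1
finger_force: 0.0
```

Call:
arm_command(gripper=[0,0,0,0,0], dp=[[0,0,0.2],[0,0,0.1],[0,0,0],[0,0,0],[0,0,0]], twist=[0,0,0,0,0])

```text
time: 45.32
tool_pos: [481.0, -177.3, 148.5]
tcp_rot: [-3.141, 0.0, -2.815]
contact_force: [0.1, -0.1, 0.2]
grip_width: 0.4
finger_force: 0.0
```

Call:
arm_command(gripper=[0,0,0,0,0], dp=[[0,0,0.14],[0,0,0.12],[0,0,0.12],[0,0,0],[0,0,0]], twist=[0,0,0,0,0])

```text
time: 45.95
tool_pos: [480.9, -177.3, 138.7]
tcp_rot: [-3.141, 0.0, -2.815]
contact_force: [0.2, -0.2, 0.5]
grip_width: 0.4
finger_force: 0.0
```

Call:
arm_command(gripper=[0,0,0,0,0], dp=[[0,0,0.06],[0,0,0.06],[0,0,0.04],[0,0,0],[0,0,0]], twist=[0,0,0,0,0])

```text
time: 46.58
tool_pos: [480.9, -177.2, 135.0]
tcp_rot: [-3.141, 0.0, -2.815]
contact_force: [-2.3, 0.6, 4.0]
grip_width: 0.5
finger_force: 2.3
```

Contact came at exactly 135.0 mm, so the flange is fully home. I retreat and hand in.

Call:
arm_command(gripper=[0,0,0,0,0], dp=[[0,0,-0.5],[0,0,-1],[0,0,-1],[0,0,-1],[0,0,-0.5]], twist=[0,0,0,0,0])

```text
time: 47.2
tool_pos: [481.3, -177.5, 236.5]
tcp_rot: [-3.14, 0.002, -2.815]
contact_force: [1.0, 0.7, 0.5]
grip_width: 0.6
finger_force: 0.0
```

Call:
arm_command(gripper=[0,0,0,0,0], dp=[[0.6,0,0],[0.6,0,0],[0,0,0],[0,0,0],[0,0,0]], twist=[0,0,0,0,0])

```text
time: 47.82
tool_pos: [452.5, -186.8, 234.5]
tcp_rot: [3.141, -0.0, -2.815]
contact_force: [-1.3, -0.4, -0.6]
grip_width: 0.5
finger_force: 0.0
```

Run:
```python
from h import *
o=get_obs(); print(o["tool_pos"],o["contact_force"],o["time"]); print(close_job())
```

```text
[ 452.54931194 -186.78461566  234.49426907] [-1.27611053 -0.41726607 -0.64764687] 47.825
the job is handed in; nothing more can be done
None
```

The hub was slid off the bar, laid on its side on the bench and released, then regripped by the boss and fitted in the housing with its flange fully home (boss top touched at 135.0 mm), and handed in at 47.8 s; I did not check the other objects' positions with a final picture.

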